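# Release and close the wide equipment tray

### The arm

A 7-joint arm with a two-finger parallel gripper is mounted at the origin on a cart in front of the work surface, level with it; the furniture and walls round the work are solid. World frame = base frame: x ahead of the robot, y to its left, z up, the work surface at z = 0. Lengths are in m, angles in rad, forces in N, time in s.
With the tool pointing down it reaches from about 0.4 to 0.85 m from the base axis. Payload 10.4 kg.
Tool frame: the origin (TCP) lies between the finger pads; the fingertips stand tcp_to_tips ahead of it and the grasp point (between the pads) lies 8 mm behind it (tcp_to_tips is the distance from the TCP to the fingertips, in m); z points along the fingers, y is the line along which they close (so a half turn about z gives the same grasp; the last joint's range is limited). The gripper opens to 85 mm and grips with 20 to 120 N. Pads are 22 mm wide; open, the fingers measure 114 mm over their backs; the gripper's body (76 mm by 85 mm) begins 54 mm behind the grasp point. The pads swing forward as they close: fully open they stand 13 mm farther back than shut.
Start: joints at [1.093, 0.332, -0.065, 1.46, 0.022, 1.35, -0.088], TCP at [0.275, -0.561, 0.242] pointing down, gripper open.
Joint ranges: [-2.6, 2.6], [-0.5, 2.12], [-1.47, 1.34], [0.16, 2.42], [-1.27, 4.41], [0.06, 2.06], [-2.6, 2.6]. Speed limits (rad/s): [2.22, 2.22, 2.79, 2.79, 3.14, 3.14, 3.14].

### API

Orientations are given as a unit quaternion [x, y, z, w].
In Python, from workcell import * gives the robot as it stands.
- The arm moves only by the tool apply_moves, never from a script. Its argument "rows" is a list of rows, each an object of numbers: "x", "y", "z": the shift along the tool's x, y, z in mm; "ax", "ay", "az": the turn, a rotation vector about the tool's x, y, z in degrees; "gripper": the closure, from 0 (fully open) to 1 (shut). A call has 1 to 5 rows; each row shifts and turns the commanded pose from where the row before left it, along the tool's axes as they then stand; what a row does not reach is not made up. A row lasts 1/12 s, in which the tool goes at most 41.7 mm and 7.16 degrees, less where a joint would pass 70% of its speed; a pose out of reach is approached as far as the arm can. A call with a gripper value outside its range is refused whole. The fingers move at their own pace and stop on an object; "newtons" is the grip in N (left out, the last holds). Time passes only in rows, so rows that do not move let the fingers close. It gives the time, the measured TCP pose, the force, the opening and the grip force at its end, in the units of the state.
- get_obs(): the state, without advancing time (a new reading comes with each control period).
- camera(name): name is "scene" or "top"; returns a dict with "color" (480x640x3 uint8, red, green, blue), "fov_y" (degrees; the focal length in pixels is half the picture's height over the tangent of half this angle, whatever the lens; pixels are square), "cx", "cy" (the principal point, pixels), "rvec" (rotation vector, rad) and "tvec" (3), from world to camera coordinates, as OpenCV has them. Camera axes: x right, y down, z forward; pixel columns grow to the right and rows downward; lengths in m; the calibration is good to about 2 mm. A picture is of the moment at which its call begins. There is no depth.
- hand_in(): hands the job in; it is judged then, once.
The state is a dict: "clock": time; "joint_pos": joint angles; "joint_velocities": joint speeds; "tau": joint torques, N m; "position": TCP position; "ee_rot": TCP orientation; "ft_force": force on the tool from outside, world axes, zero at the start; "torque": the same for the moment, N m; "grip_width": opening from 0.0 (shut) to 1.0 (fully open); "grasp_force": force on a finger pad.
Only numpy, scipy, OpenCV 4.12 (cv2) and the standard library are available. Lean on these libraries where they do the work, as an engineer would, in place of code of your own. Each camera call takes 0.05 s, during which the arm holds its last target. There are 200 camera calls.

### The job

Two low slide-out units stand on the bench, each with its tray locked fully out. Press down the release lever on top of the wider unit as far as it goes, then push that unit's tray fully home until its front panel meets the housing. Leave the narrower unit's tray and lever as they are.

Things in the scene. Friction and masses are not known exactly. Their poses are not given: they have to be found in the camera images.
- wide_tray (a joint): Tray of the wider unit (fixed grey housing 130 mm wide, 155 mm deep along the slide, on feet, roof 58 mm above the bench): metres that it stands out, 0 fully home, 0.100 fully out. Starts locked at about 0.1; the lock lets it in no further than 0.092 until the lever is pressed. Once released it slides with about 2 N of friction and stays where it is left. A small board lies loose in it.
- wide_front (a point): Centre of the outer face of the wider tray's aluminium front panel (128 mm wide, 38 mm high, from 12 to 50 mm above the bench; this point 31 mm above it). Moves with the tray. Its x axis points level along the slide from the panel into the housing: push that way. y lies along the panel, z is up.
- wide_lever (a joint): Steel rocker lever on top of the wider unit, near the mouth: radians that it is pressed, 0 up (locked), 0.42 fully down with the paddle level; the tray is free from 0.30. It stays where it is left (no spring); about 4 N on the paddle moves it.
- wide_pad (a point): Point on top of the wider lever's paddle to press straight down, on the unit's middle line. Paddle 34 mm wide, 56 mm long, sloping up from its pivot towards the unit's rear; this point is 41 mm from the pivot, 80 mm behind the mouth, 83 mm above the bench while up, 66 mm when fully pressed (8 mm above the roof). Moves with the lever; y lies across the unit.
- narrow_tray (a joint): Tray of the narrower unit (housing 85 mm wide, otherwise alike), values as wide_tray; 0.100 is fully out. It starts locked at about 0.1 and is to stay out. (Keep the arm clear of the monitor left of the units: its upright panel, about 0.1 to 0.38 m above the bench, runs slantwise from near x 0.2, y 0 to x 0.55, y 0.25.)
- narrow_lever (a joint): Release lever of the narrower unit, as wide_lever, starts up near 0. Do not press it.

How it is judged:
On the way:
1. the wider unit's lever is pressed down while its tray is still out (value of joint wide_lever above 0.3 rad and value of joint wide_tray above 0.08 m), for 0.1 s.
At the end, for the whole second after the job is handed in: The wider tray is home to within 10 mm and at rest; the narrower tray is still out (more than 85 mm) and its lever still up (less than 0.2 rad) (value of joint wide_tray below 0.01 m and velocity of joint wide_tray between -0.01 and 0.01 m/s and value of joint narrow_tray above 0.085 m and value of joint narrow_lever below 0.2 rad); the robot touches nothing.
It fails at once if the narrower unit's lever is pressed or its tray pushed in (value of joint narrow_lever above 0.2 rad or value of joint narrow_tray below 0.085 m).
It also fails if it takes over 35 s, if anything falls off the work surface, if the arm or the gripper's body presses on something with over 40 N, if the wrist force passes 120 N, or if a joint passes its speed limit or range.

## Working session

There is one attempt and no reset: what is moved stays moved. The work goes in short steps, Python scripts to look and compute and a tool call to move; the robot and the scene stay as the last step left them, time stands still between calls to the robot, and variables do not carry over. Pictures are saved under pics/ and viewed, at most 10 in all, crops included, and the job is handed in when it is done.

Besides the shell and the picture viewer there is one more tool, called after "Request:" as name(argument=value, ...), one argument or row to a line, values as JSON. apply_moves: Moves the arm, as the interface text tells. Its arguments: {"type":"object","properties":{"rows":{"type":"array","items":{"type":"object","properties":{"x":{"type":"number"},"y":{"type":"number"},"z":{"type":"number"},"ax":{"type":"number"},"ay":{"type":"number"},"az":{"type":"number"},"gripper":{"type":"number"}}}},"newtons":{"type":"number"}},"required":["rows"]}

```bash
mkdir -p pics; python3 - <<'E'
from workcell import *
import cv2
o=get_obs();print({k:o[k] for k in('clock','position','ee_rot','ft_force','grip_width')})
try: print(tcp_to_tips)
except Exception as e: print(e)
for n in('scene','top'):
    c=camera(n);cv2.imwrite(f'pics/{n}1.png',c['color'][:,:,::-1]);print(n,c['fov_y'],c['cx'],c['cy'],c['rvec'],c['tvec'])
E
```

```text
{'clock': 0.0, 'position': array([ 0.27435389, -0.5611488 ,  0.24150263]), 'ee_rot': array([ 9.74262327e-01,  2.25416006e-01, -2.05902425e-04, -7.06544850e-04]), 'ft_force': array([-0.30220821,  0.20669051,  0.17699952]), 'grip_width': 1.0001018584484773}
0.011
scene 46.10231089073512 320.0005678827136 239.8855072000335 [ 0.06362073  2.97668367 -0.94683194] [0.491886   0.16805807 0.83790666]
top 50.89245892264753 310.1395443694177 236.26888990565408 [ 2.1591944  -2.15173398  0.16987359] [-0.18500934  0.50040963  0.85688259]
```

View pics/scene1.png

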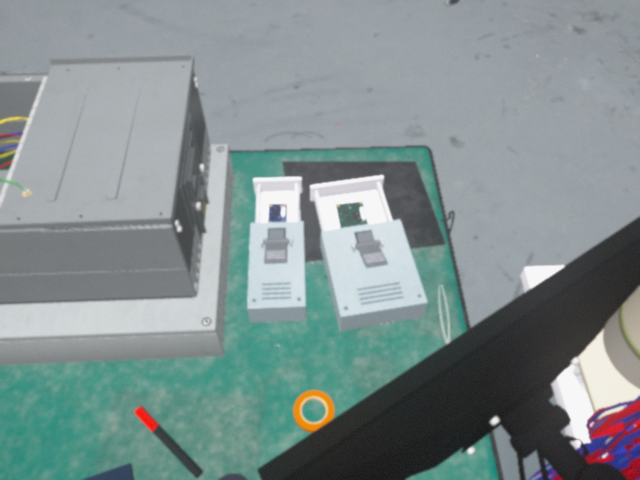

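View pics/top1.png

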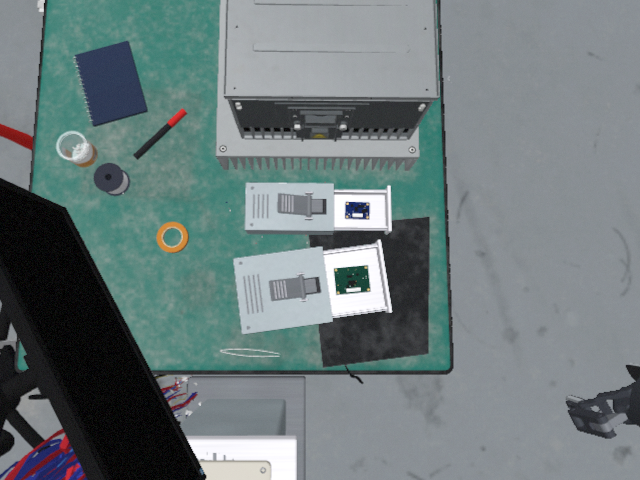

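The top view shows the wide unit's roof at about (234,259), (322,247), (332,322), (242,333). Its panel's outer edge runs (381,241)–(391,311) and faces −y, and its lever is at (297,287). The narrow unit is above it, at rows 183–235.

```bash
cat > h.py <<'E'
import numpy as np,cv2
def ray(c,px,z):
    R=cv2.Rodrigues(np.array(c['rvec']))[0];t=np.array(c['tvec']);f=240/np.tan(np.radians(c['fov_y']/2))
    px=np.atleast_2d(px).astype(float)
    d=np.c_[(px[:,0]-c['cx'])/f,(px[:,1]-c['cy'])/f,np.ones(len(px))]@R
    o=-R.T@t
    return o+d*((z-o[2])/d[:,2])[:,None]
def proj(c,P):
    f=240/np.tan(np.radians(c['fov_y']/2));K=np.array([[f,0,c['cx']],[0,f,c['cy']],[0,0,1]])
    return cv2.projectPoints(np.atleast_2d(P).astype(float),np.array(c['rvec']),np.array(c['tvec']),K,None)[0][:,0]
E
python3 - <<'E'
from workcell import *
from h import *
c=camera('top');im=c['color'];print(im[270,300],im[300,320],im[260,387],im[300,395],im[290,240])
roof=cv2.inRange(im,np.array([140,155,160]),np.array([205,220,220]));m=np.zeros_like(roof);m[238:345,225:340]=roof[238:345,225:340]
m=cv2.morphologyEx(m,cv2.MORPH_CLOSE,np.ones((5,5)))
cn=max(cv2.findContours(m,0,2)[0],key=cv2.contourArea);hull=cv2.convexHull(cn)
r=cv2.minAreaRect(hull);b=cv2.boxPoints(r);print(b,r)
W=ray(c,b,.058);print(W,np.linalg.norm(np.diff(W,axis=0),axis=1))
M=ray(c,[[234,259],[322,247],[332,322],[242,333]],.058);print(M,np.linalg.norm(np.diff(M,axis=0),axis=1))
P=ray(c,[[381,241],[391,311]],.05);print(P,np.linalg.norm(P[1]-P[0]))
N=ray(c,[[391,187],[391,234],[334,183],[334,234]],.054);print(N)
E
```

```text
[187 197 203] [188 199 204] [44 47 51] [48 50 50] [188 199 205]
[[231.0933  258.35095]
 [337.8803  243.78906]
 [348.17645 319.29413]
 [241.38947 333.85602]] ((289.6348876953125, 288.8225402832031), (76.20384979248047, 107.77529907226562), 82.23483276367188)
[[ 0.45917412 -0.04746751  0.058     ]
 [ 0.48514492 -0.23090661  0.058     ]
 [ 0.35642612 -0.24764794  0.058     ]
 [ 0.33193069 -0.06782013  0.058     ]] [0.18526842 0.12980294 0.18148847]
[[ 0.4580765  -0.0524665   0.058     ]
 [ 0.47944106 -0.20345008  0.058     ]
 [ 0.35185863 -0.22023279  0.058     ]
 [ 0.33334611 -0.06881355  0.058     ]] [0.15248766 0.12868153 0.15254671]
[[ 0.49140682 -0.30693584  0.05      ]
 [ 0.37042997 -0.32199882  0.05      ]] 0.12191099277732803
[[ 0.58721385 -0.32570391  0.054     ]
 [ 0.50326361 -0.32399746  0.054     ]
 [ 0.59381799 -0.2249222   0.054     ]
 [ 0.50279668 -0.2245258   0.054     ]]
```

Request:
apply_moves(
  rows=[
    {"az": -7.1,"gripper": 1},
    {"az": -7.1,"gripper": 1},
    {"az": -7.1,"gripper": 1},
    {"az": -7.1,"gripper": 1},
    {"az": -7.1,"gripper": 1},
  ],
  newtons=40,
)

```text
invalid input at $.rows[0]: expected keys x, y, z, ax, ay, az, gripper
```

Request:
apply_moves(
  rows=[
    {"az": -7.1},
    {"az": -7.1},
    {"az": -7.1},
    {"az": -7.1},
    {"az": -7.1},
  ],
)

```text
invalid input at $.rows[0]: expected keys x, y, z, ax, ay, az, gripper
```

Request:
apply_moves(
  rows=[
    {"x": 20,"y": 30},
    {"x": 20,"y": 30},
    {"x": 20,"y": 30},
    {"x": 20,"y": 30},
    {"x": 20,"y": 30},
  ],
)

```text
invalid input at $.rows[0]: expected keys x, y, z, ax, ay, az, gripper
```

Request:
apply_moves(
  rows=[
    {"x": 0,"y": 0,"z": 0,"ax": 0,"ay": 0,"az": -7.1,"gripper": 1},
    {"x": 0,"y": 0,"z": 0,"ax": 0,"ay": 0,"az": -7.1,"gripper": 1},
    {"x": 0,"y": 0,"z": 0,"ax": 0,"ay": 0,"az": -7.1,"gripper": 1},
    {"x": 0,"y": 0,"z": 0,"ax": 0,"ay": 0,"az": -7.1,"gripper": 1},
    {"x": 0,"y": 0,"z": 0,"ax": 0,"ay": 0,"az": -7.1,"gripper": 1},
  ],
  newtons=40,
)

```text
clock: 0.57
position: [0.2745, -0.5613, 0.2419]
ee_rot: [0.858, 0.514, 0.0, -0.0]
ft_force: [0.3, -1.3, -0.0]
grip_width: 0.297
grasp_force: 0.0
```

Request:
apply_moves(
  rows=[
    {"x": 0,"y": 0,"z": 0,"ax": 0,"ay": 0,"az": -7.1,"gripper": 1},
    {"x": 0,"y": 0,"z": 0,"ax": 0,"ay": 0,"az": -7.1,"gripper": 1},
    {"x": 0,"y": 0,"z": 0,"ax": 0,"ay": 0,"az": -7.1,"gripper": 1},
    {"x": 0,"y": 0,"z": 0,"ax": 0,"ay": 0,"az": -7.1,"gripper": 1},
    {"x": 0,"y": 0,"z": 0,"ax": 0,"ay": 0,"az": -7.1,"gripper": 1},
  ],
)

```text
clock: 0.98
position: [0.2745, -0.5613, 0.242]
ee_rot: [0.66, 0.751, 0.0, -0.0]
ft_force: [-0.6, 0.2, -0.3]
grip_width: 0.0
grasp_force: 0.0
```

Request:
apply_moves(
  rows=[
    {"x": 20,"y": 30,"z": 0,"ax": 0,"ay": 0,"az": 0,"gripper": 1},
    {"x": 20,"y": 30,"z": 0,"ax": 0,"ay": 0,"az": 0,"gripper": 1},
    {"x": 20,"y": 30,"z": 0,"ax": 0,"ay": 0,"az": 0,"gripper": 1},
    {"x": 20,"y": 30,"z": 0,"ax": 0,"ay": 0,"az": 0,"gripper": 1},
    {"x": 20,"y": 30,"z": 0,"ax": 0,"ay": 0,"az": 0,"gripper": 1},
  ],
)

```text
clock: 1.4
position: [0.4121, -0.4425, 0.2422]
ee_rot: [0.662, 0.749, -0.0, -0.0]
ft_force: [-0.1, -0.5, -0.2]
grip_width: -0.0
grasp_force: 0.0
```

Request:
apply_moves(
  rows=[
    {"x": 30,"y": 4,"z": 0,"ax": 0,"ay": 0,"az": 0,"gripper": 1},
    {"x": 30,"y": 4,"z": 0,"ax": 0,"ay": 0,"az": 0,"gripper": 1},
    {"x": 30,"y": 4,"z": 0,"ax": 0,"ay": 0,"az": 0,"gripper": 1},
    {"x": 30,"y": 4,"z": 0,"ax": 0,"ay": 0,"az": 0,"gripper": 1},
    {"x": 30,"y": 4,"z": 0,"ax": 0,"ay": 0,"az": 0,"gripper": 1},
  ],
)

```text
clock: 1.82
position: [0.4123, -0.2909, 0.242]
ee_rot: [0.662, 0.749, -0.0, -0.0]
ft_force: [0.4, -0.3, -0.4]
grip_width: -0.001
grasp_force: 0.0
```

Request:
apply_moves(
  rows=[
    {"x": 30,"y": 2,"z": 0,"ax": 0,"ay": 0,"az": 0,"gripper": 1},
    {"x": 30,"y": 2,"z": 0,"ax": 0,"ay": 0,"az": 0,"gripper": 1},
    {"x": 30,"y": 2,"z": 0,"ax": 0,"ay": 0,"az": 0,"gripper": 1},
    {"x": 30,"y": 2,"z": 0,"ax": 0,"ay": 0,"az": 0,"gripper": 1},
    {"x": 30,"y": 2,"z": 0,"ax": 0,"ay": 0,"az": 0,"gripper": 1},
  ],
)

```text
clock: 2.23
position: [0.4036, -0.1409, 0.2422]
ee_rot: [0.662, 0.749, -0.0, 0.0]
ft_force: [0.1, 0.8, 0.8]
grip_width: 0.004
grasp_force: 0.0
```

Request:
apply_moves(
  rows=[
    {"x": 0,"y": 0,"z": 20,"ax": 0,"ay": 0,"az": 0,"gripper": 1},
    {"x": 0,"y": 0,"z": 20,"ax": 0,"ay": 0,"az": 0,"gripper": 1},
    {"x": 0,"y": 0,"z": 20,"ax": 0,"ay": 0,"az": 0,"gripper": 1},
    {"x": 0,"y": 0,"z": 20,"ax": 0,"ay": 0,"az": 0,"gripper": 1},
    {"x": 0,"y": 0,"z": 20,"ax": 0,"ay": 0,"az": 0,"gripper": 1},
  ],
)

```text
clock: 2.65
position: [0.4039, -0.1423, 0.1414]
ee_rot: [0.662, 0.749, -0.0, 0.0]
ft_force: [0.7, -0.3, 0.3]
grip_width: 0.0
grasp_force: 0.0
```

```bash
python3 - <<'E'
from workcell import *
from h import *
o=get_obs();print(o['position'],o['ft_force'],o['joint_pos'])
p=o['position']-[0,0,.011]
a=[]
for n in('scene','top'):
    c=camera(n);im=c['color'][:,:,::-1].copy()
    for q in ([.405,-.1325,.083],p):
        u,v=proj(c,q)[0];cv2.circle(im,(int(u),int(v)),2,(0,0,255) if q is p else (255,0,255),-1)
    u,v=map(int,proj(c,[.405,-.1325,.083])[0]);a.append(cv2.resize(im[v-100:v+100,u-130:u+130],(400,308)))
cv2.imwrite('pics/b.png',np.hstack(a))
E
```

```text
[ 0.40386158 -0.14231124  0.14139902] [ 0.67165602 -0.32392754  0.29245036] [ 0.79937676  0.01693815 -0.56433844  2.05204102  0.01063281  1.07505832
  0.35335644]
```

View pics/b.png

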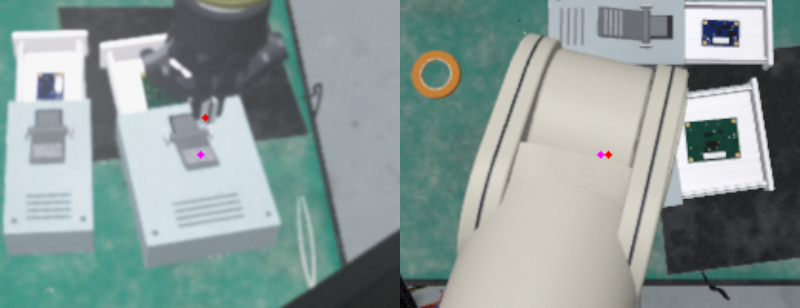

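The left half (scene) shows the fingertip (red) hovering just mouthwards of the pad point (magenta), which lies on the paddle. I'll shift 10 mm and press.

Request:
apply_moves(
  rows=[
    {"x": 10,"y": 2,"z": 15,"ax": 0,"ay": 0,"az": 0,"gripper": 1},
    {"x": 0,"y": 0,"z": 15,"ax": 0,"ay": 0,"az": 0,"gripper": 1},
    {"x": 0,"y": 0,"z": 15,"ax": 0,"ay": 0,"az": 0,"gripper": 1},
    {"x": 0,"y": 0,"z": 5,"ax": 0,"ay": 0,"az": 0,"gripper": 1},
    {"x": 0,"y": 0,"z": 5,"ax": 0,"ay": 0,"az": 0,"gripper": 1},
  ],
)

```text
clock: 3.17
position: [0.4053, -0.1322, 0.088]
ee_rot: [0.662, 0.749, 0.0, 0.0]
ft_force: [-0.9, 2.0, 3.8]
grip_width: 0.0
grasp_force: 1.9
```

Request:
apply_moves(
  rows=[
    {"x": 0,"y": 0,"z": 4,"ax": 0,"ay": 0,"az": 0,"gripper": 1},
    {"x": 0,"y": 0,"z": 3,"ax": 0,"ay": 0,"az": 0,"gripper": 1},
    {"x": 0,"y": 0,"z": 2,"ax": 0,"ay": 0,"az": 0,"gripper": 1},
    {"x": 0,"y": 0,"z": 0,"ax": 0,"ay": 0,"az": 0,"gripper": 1},
  ],
)

```text
clock: 3.5
position: [0.4052, -0.1323, 0.0785]
ee_rot: [0.662, 0.749, 0.0, 0.0]
ft_force: [-0.3, -0.3, 0.7]
grip_width: -0.004
grasp_force: 0.1
```

Request:
apply_moves(
  rows=[
    {"x": 0,"y": 0,"z": 1.5,"ax": 0,"ay": 0,"az": 0,"gripper": 1},
    {"x": 0,"y": 0,"z": 1,"ax": 0,"ay": 0,"az": 0,"gripper": 1},
    {"x": 0,"y": 0,"z": 0,"ax": 0,"ay": 0,"az": 0,"gripper": 1},
  ],
)

```text
clock: 3.75
position: [0.4053, -0.1323, 0.0769]
ee_rot: [0.662, 0.749, -0.0, 0.0]
ft_force: [-4.8, 4.7, 17.0]
grip_width: -0.002
grasp_force: 8.8
```

Firm stop at 17 N with the tip at 66 mm, so the lever is fully down. Next I'll rise, back off beyond the panel and descend.

Request:
apply_moves(
  rows=[
    {"x": 0,"y": 0,"z": -20,"ax": 0,"ay": 0,"az": 0,"gripper": 1},
    {"x": 0,"y": 0,"z": -40,"ax": 0,"ay": 0,"az": 0,"gripper": 1},
    {"x": -38,"y": 0,"z": 0,"ax": 0,"ay": 0,"az": 0,"gripper": 1},
    {"x": -38,"y": 0,"z": 0,"ax": 0,"ay": 0,"az": 0,"gripper": 1},
    {"x": -38,"y": 0,"z": 0,"ax": 0,"ay": 0,"az": 0,"gripper": 1},
  ],
)

```text
clock: 4.17
position: [0.4189, -0.2476, 0.1369]
ee_rot: [0.662, 0.75, -0.001, 0.001]
ft_force: [0.9, -0.1, 0.8]
grip_width: -0.0
grasp_force: 0.0
```

Request:
apply_moves(
  rows=[
    {"x": -38,"y": 0,"z": 0,"ax": 0,"ay": 0,"az": 0,"gripper": 1},
    {"x": -38,"y": 0,"z": 0,"ax": 0,"ay": 0,"az": 0,"gripper": 1},
    {"x": -38,"y": 0,"z": 0,"ax": 0,"ay": 0,"az": 0,"gripper": 1},
    {"x": 0,"y": 0,"z": 0,"ax": 0,"ay": 0,"az": 0,"gripper": 1},
  ],
)

```text
clock: 4.5
position: [0.4306, -0.3665, 0.1351]
ee_rot: [0.665, 0.747, -0.001, 0.001]
ft_force: [-1.5, -0.4, -0.4]
grip_width: 0.004
grasp_force: 0.0
```

```bash
python3 - <<'E'
from workcell import *
from h import *
o=get_obs();print(o['position'])
a=[]
for n in('scene','top'):
    c=camera(n);im=c['color'][:,:,::-1].copy()
    u,v=map(int,proj(c,[.42,-.25,.06])[0]);a.append(cv2.resize(im[v-100:v+100,u-130:u+130],(400,308)))
cv2.imwrite('pics/c.png',np.hstack(a))
E
```

```text
[ 0.43061044 -0.36654165  0.13507288]
```

View pics/c.png

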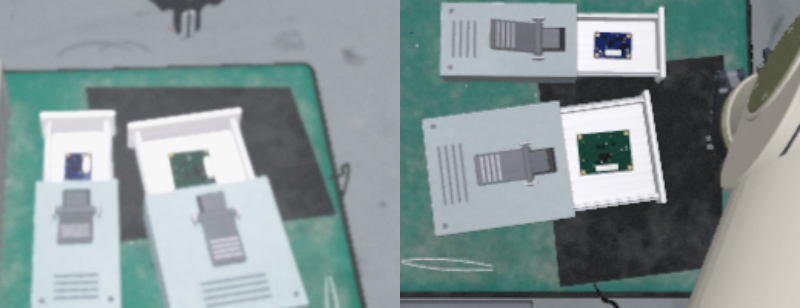

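The lever now lies flat and the tray is still out. The gripper is beyond the panel (left half, about (188,20)), so I'll descend and push.

Request:
apply_moves(
  rows=[
    {"x": 0,"y": 5,"z": 30,"ax": 0,"ay": 0,"az": 0,"gripper": 1},
    {"x": 0,"y": 0,"z": 30,"ax": 0,"ay": 0,"az": 0,"gripper": 1},
    {"x": 0,"y": 0,"z": 25,"ax": 0,"ay": 0,"az": 0,"gripper": 1},
    {"x": 0,"y": 0,"z": 12,"ax": 0,"ay": 0,"az": 0,"gripper": 1},
    {"x": 0,"y": 0,"z": 0,"ax": 0,"ay": 0,"az": 0,"gripper": 1},
  ],
)

```text
clock: 5.02
position: [0.4364, -0.3559, 0.0363]
ee_rot: [0.662, 0.75, -0.0, -0.002]
ft_force: [-0.7, 1.0, 0.1]
grip_width: 0.002
grasp_force: 0.0
```

Request:
apply_moves(
  rows=[
    {"x": 10,"y": 0,"z": 0,"ax": 0,"ay": 0,"az": 0,"gripper": 1},
    {"x": 10,"y": 0,"z": 0,"ax": 0,"ay": 0,"az": 0,"gripper": 1},
    {"x": 8,"y": 0,"z": 0,"ax": 0,"ay": 0,"az": 0,"gripper": 1},
    {"x": 5,"y": 0,"z": 0,"ax": 0,"ay": 0,"az": 0,"gripper": 1},
    {"x": 5,"y": 0,"z": 0,"ax": 0,"ay": 0,"az": 0,"gripper": 1},
  ],
)

```text
clock: 5.43
position: [0.434, -0.3201, 0.0403]
ee_rot: [0.662, 0.75, -0.0, 0.002]
ft_force: [0.4, -3.1, 2.0]
grip_width: -0.001
grasp_force: 1.2
```

Request:
apply_moves(
  rows=[
    {"x": 5,"y": 0,"z": 0,"ax": 0,"ay": 0,"az": 0,"gripper": 1},
    {"x": 5,"y": 0,"z": 0,"ax": 0,"ay": 0,"az": 0,"gripper": 1},
    {"x": 5,"y": 0,"z": 0,"ax": 0,"ay": 0,"az": 0,"gripper": 1},
    {"x": 5,"y": 0,"z": 0,"ax": 0,"ay": 0,"az": 0,"gripper": 1},
    {"x": 5,"y": 0,"z": 0,"ax": 0,"ay": 0,"az": 0,"gripper": 1},
  ],
)

```text
clock: 5.85
position: [0.4299, -0.2951, 0.0388]
ee_rot: [0.662, 0.749, -0.0, 0.0]
ft_force: [0.4, -2.4, 2.6]
grip_width: -0.0
grasp_force: 1.2
```

Request:
apply_moves(
  rows=[
    {"x": 6,"y": 0,"z": 0,"ax": 0,"ay": 0,"az": 0,"gripper": 1},
    {"x": 6,"y": 0,"z": 0,"ax": 0,"ay": 0,"az": 0,"gripper": 1},
    {"x": 6,"y": 0,"z": 0,"ax": 0,"ay": 0,"az": 0,"gripper": 1},
    {"x": 6,"y": 0,"z": 0,"ax": 0,"ay": 0,"az": 0,"gripper": 1},
    {"x": 6,"y": 0,"z": 0,"ax": 0,"ay": 0,"az": 0,"gripper": 1},
  ],
)

```text
clock: 6.27
position: [0.4259, -0.2649, 0.0386]
ee_rot: [0.662, 0.749, -0.0, -0.0]
ft_force: [-2.2, -3.2, 1.3]
grip_width: -0.001
grasp_force: 1.2
```

Request:
apply_moves(
  rows=[
    {"x": 6,"y": 0,"z": 0,"ax": 0,"ay": 0,"az": 0,"gripper": 1},
    {"x": 6,"y": 0,"z": 0,"ax": 0,"ay": 0,"az": 0,"gripper": 1},
    {"x": 5,"y": 0,"z": 0,"ax": 0,"ay": 0,"az": 0,"gripper": 1},
    {"x": 4,"y": 0,"z": 0,"ax": 0,"ay": 0,"az": 0,"gripper": 1},
    {"x": 3,"y": 0,"z": 0,"ax": 0,"ay": 0,"az": 0,"gripper": 1},
  ],
)

```text
clock: 6.68
position: [0.4233, -0.2411, 0.0387]
ee_rot: [0.662, 0.749, -0.0, -0.0]
ft_force: [-1.5, -3.4, -0.9]
grip_width: -0.001
grasp_force: 1.1
```

Request:
apply_moves(
  rows=[
    {"x": 3,"y": 0,"z": 0,"ax": 0,"ay": 0,"az": 0,"gripper": 1},
    {"x": 3,"y": 0,"z": 0,"ax": 0,"ay": 0,"az": 0,"gripper": 1},
    {"x": 3,"y": 0,"z": 0,"ax": 0,"ay": 0,"az": 0,"gripper": 1},
  ],
)

```text
clock: 6.93
position: [0.4222, -0.2327, 0.0388]
ee_rot: [0.662, 0.749, -0.0, 0.0]
ft_force: [-0.3, -2.6, -0.6]
grip_width: 0.001
grasp_force: 1.1
```

Request:
apply_moves(
  rows=[
    {"x": 2,"y": 0,"z": 0,"ax": 0,"ay": 0,"az": 0,"gripper": 1},
    {"x": 2,"y": 0,"z": 0,"ax": 0,"ay": 0,"az": 0,"gripper": 1},
    {"x": 2,"y": 0,"z": 0,"ax": 0,"ay": 0,"az": 0,"gripper": 1},
  ],
)

```text
clock: 7.18
position: [0.4217, -0.2282, 0.0389]
ee_rot: [0.662, 0.749, -0.0, 0.001]
ft_force: [1.7, -15.8, -8.9]
grip_width: -0.001
grasp_force: 7.9
```

Request:
apply_moves(
  rows=[
    {"x": 1.5,"y": 0,"z": 0,"ax": 0,"ay": 0,"az": 0,"gripper": 1},
    {"x": 1.5,"y": 0,"z": 0,"ax": 0,"ay": 0,"az": 0,"gripper": 1},
  ],
)

```text
clock: 7.35
position: [0.4217, -0.2281, 0.0391]
ee_rot: [0.663, 0.748, -0.001, 0.003]
ft_force: [5.4, -26.1, -17.2]
grip_width: -0.001
grasp_force: 13.2
```

The tray has hit its stop: 26 N with no further motion. I'll back off, rise and check.

Request:
apply_moves(
  rows=[
    {"x": -10,"y": 0,"z": 0,"ax": 0,"ay": 0,"az": 0,"gripper": 1},
    {"x": -30,"y": 0,"z": 0,"ax": 0,"ay": 0,"az": 0,"gripper": 1},
    {"x": -35,"y": 0,"z": 0,"ax": 0,"ay": 0,"az": 0,"gripper": 1},
    {"x": -30,"y": 0,"z": -30,"ax": 0,"ay": 0,"az": 0,"gripper": 1},
    {"x": -20,"y": 0,"z": -30,"ax": 0,"ay": 0,"az": 0,"gripper": 1},
  ],
)

```text
clock: 7.77
position: [0.4355, -0.3492, 0.0978]
ee_rot: [0.663, 0.749, 0.0, -0.001]
ft_force: [1.2, -0.4, -0.7]
grip_width: 0.004
grasp_force: 0.0
```

Request:
apply_moves(
  rows=[
    {"x": 0,"y": 0,"z": -20,"ax": 0,"ay": 0,"az": 0,"gripper": 1},
    {"x": 0,"y": 0,"z": 0,"ax": 0,"ay": 0,"az": 0,"gripper": 1},
    {"x": 0,"y": 0,"z": 0,"ax": 0,"ay": 0,"az": 0,"gripper": 1},
  ],
)

```text
clock: 8.02
position: [0.4375, -0.3474, 0.1193]
ee_rot: [0.662, 0.749, 0.0, 0.001]
ft_force: [0.4, -0.0, -0.8]
grip_width: 0.0
grasp_force: 0.0
```

```bash
python3 - <<'E'
from workcell import *
from h import *
o=get_obs();print(o['position'],o['ft_force'])
a=[]
for n in('scene','top'):
    c=camera(n);im=c['color'][:,:,::-1].copy()
    u,v=map(int,proj(c,[.42,-.25,.06])[0]);a.append(cv2.resize(im[v-100:v+100,u-130:u+130],(400,308)))
cv2.imwrite('pics/d.png',np.hstack(a))
E
```

```text
[ 0.43752749 -0.34743783  0.11926441] [ 0.42901118 -0.02263667 -0.84290564]
```

View pics/d.png

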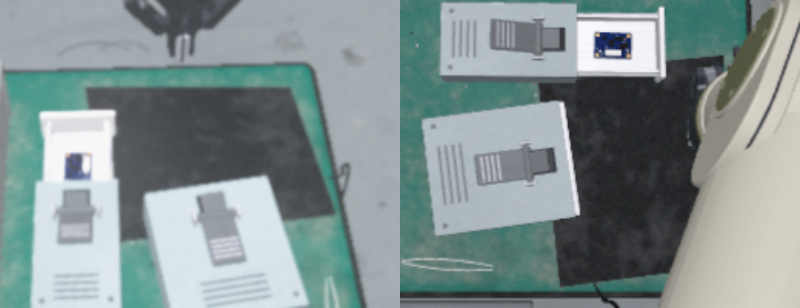

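The wide tray is home, with its panel flush at the mouth (right half, about x=570). The narrow unit is untouched and the arm is clear.

```bash
python3 -c "
from workcell import *
print(hand_in())"
```

```text
the job is handed in; nothing more can be done
None
```

I pressed the wider unit's lever fully down and pushed its tray home until it stopped against the housing; the narrower unit was not touched, and I handed the job in at about 8 s (no verdict was returned).

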